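# Ready the magnifier and hold the incubator's sprung lid

### The job

A colleague is about to read the culture plates: first swing the bench magnifier away from the incubator until its lens is centred over the round reading stage, and leave it there. Then lift the incubator's sprung lid by its bar until it is just past its balance point, without letting it spring on towards its stop, and ease it back to hold it still just below the balance point (no more than about fifteen degrees below), where it would drop shut if you let go. Finish while still holding the lid there with the gripper; do not shift the other things on the bench.

Things in the scene. Friction and masses are not known exactly. Their poses are not given: they have to be found in the camera images.
- incubator: white plate incubator fixed to the bench, an open-topped box 200 mm deep (its own x), 260 wide (its y), 90 high, closed by a 25 mm thick lid with a clear window. Origin: centre of the underside; its front (control panel, lid bar) faces its own -x, roughly towards the robot. Its yaw varies.
- lid_hinge (a point): middle of the lid's hinge line, on the back upper edge of the incubator box, 90 mm above the bench, 100 mm behind the incubator's centre. Fixed; the hinge line runs along the incubator's y.
- lid_handle (a point): middle of the lid's grip bar: round steel bar, 12 mm diameter, 100 long, parallel to the hinge line, on brackets 55 mm either side of the middle; 30 mm ahead of the lid's front edge, 18 above its top. Lid shut: 133 mm above the bench, 230 in front of the hinge line, 43 above it. Free all round between the brackets; pinched from above it turns in the fingers as the lid swings.
- lid (a joint): opening of the lid, rad: 0 shut, grows as the front rises, stop at 1.5. A hinge spring carries part of its 1.2 kg: balance point at 0.96 rad (55 degrees). Below it the lid drops shut by itself, above it it swings on open, slowly at first (damping 0.3 N m s/rad). Lifting at the bar takes about 2.7 N when shut, falling to none at balance; about 1 N when 0.2 rad off balance.
- boom_pivot (a point): top of the magnifier's fixed post, on the vertical pivot axis, 190 mm above the bench. The post (22 mm diameter) stands on a fixed round foot 110 mm across.
- lens (a point): centre of the magnifier's round lens in its white ring (120 mm across, 14 mm thick), at the end of the boom, 200 mm from the pivot axis, 190 mm above the bench. The boom swings level about the post.
- boom_grip (a point): the black upright grip post on top of the boom, between post and lens: cylinder 18 mm in diameter, 125 mm from the pivot axis; this point is 224 mm above the bench, 20 mm below the top of the grip (244 mm) and 27 mm above the boom's flat top (197 mm).
- boom (a joint): swing of the magnifier, rad, growing anticlockwise seen from above, range -1.2 to 1.8. It starts turned towards the incubator (0.9 to 1.5); the stage is at about -0.35 to 0.35, so it must turn clockwise. The pivot is stiff (0.4 N m of friction, about 3 N at the grip) and stays where it is left.
- stage: low round black stage with a white disc on top, 100 mm across, 18 mm high, fixed to the bench, on the robot's side of the magnifier post, 190 to 209 mm from the pivot axis. Origin: centre of the underside.
- dropper: loose amber dropper bottle with black top, 58 mm across, 100 high, behind and between incubator and magnifier; leave it alone. Origin: centre of the underside.
- dish: loose culture dish, 90 mm across, 23 high, in front between incubator and stage; leave it alone. Origin: centre of the underside.
- marker: loose marker pen, 130 mm long, 12 thick, lying in front of the incubator to the robot's right; leave it alone. Origin: middle of its underside.
- pipette: loose grey pipette, 250 mm long, lying to the right of the incubator; leave it alone. Origin: underside near its middle.
- beaker: loose empty glass beaker, 76 mm across, 100 high, beyond the magnifier; leave it alone. Origin: centre of the underside.
Mind the look-alikes: they are no part of the job. What is shaped like the stage but red or turquoise is not meant.

How it is judged:
On the way, in this order (a step that is already met when the one before it is completed fails the run):
1. the lens stands still, let go, over the middle of the stage (within 30 mm) while the lid is still shut (horizontal distance between lens and stage below 0.03 m and velocity of joint boom between -0.05 and 0.05 rad/s and contact force between each of the arm, the fingers and boom below 0.05 N and value of joint lid below 0.08 rad), for 0.2 s.
2. the lid is raised past its balance point (above 0.99 rad) (value of joint lid above 0.99 rad), for 0.05 s.
At the end, for the whole second after the job is handed in: the gripper's fingers hold the lid still between 0.66 and 0.93 rad (balance point 0.96), after it has been past 0.99 rad; the lens is still within 30 mm (level distance) of the middle of the stage and not touched (value of joint lid between 0.66 and 0.93 rad and velocity of joint lid between -0.05 and 0.05 rad/s and contact force between the fingers and lid above 0.2 N and horizontal distance between lens and stage below 0.03 m and contact force between each of the arm, the fingers and boom below 0.05 N); the arm keeps its last pose, push and grip.
It fails at once if the lid springs on towards its stop (beyond 1.35 rad) (value of joint lid above 1.35 rad).
It fails at once if a loose thing on the bench is shifted by more than 30 mm (distance of any of dropper, dish, marker, pipette, beaker from where it was at the start of the episode above 0.03 m).
It also fails if it takes over 51 s, if anything falls off the work surface, if the arm or the gripper's body presses on something with over 40 N, if the wrist force passes 120 N, or if a joint passes its speed limit or range.

### The arm

A 6-joint arm with a two-finger parallel gripper is mounted at the origin on the work surface. World frame = base frame: x ahead of the robot, y to its left, z up, the work surface at z = 0. Lengths are in m, angles in rad, forces in N, time in s.
With the tool pointing down it reaches from about 0.375 to 0.9 m from the base axis. Payload 3.1 kg.
Tool frame: the origin (TCP) lies where the fingers leave the gripper's body, on its centre line; the fingertips stand ctrl.nose_length ahead of it and the grasp point (between the pads) lies 51 mm ahead of it (ctrl.nose_length is the distance from the TCP to the fingertips, in m); z points along the fingers, y is the direction in which the jaws open and shut (so a half turn about z gives the same grasp; the last joint's range is limited). The gripper opens to 87 mm and grips with 3 to 60 N. Pads are 19 mm wide; open, the fingers measure 117 mm over their backs; the gripper's body (75 mm by 190 mm) begins 51 mm behind the grasp point.
Start: joints at [-1.369, 0.527, 1.433, -0, 1.181, -0.178], TCP at [0.232, -0.58, 0.292] pointing down, gripper open.
Joint ranges: [-3.08, 3.08], [-0.75, 2.2], [0.22, 2.44], [-1.43, 4.57], [0, 2.65], [-2.85, 2.85]. Speed limits (rad/s): [2.79, 2.79, 3.14, 3.14, 3.14, 3.14].

### API

Orientations are given as a rotation vector (axis times angle).
In Python, from cell import readout, cams, workorder, finder, ctrl gives the robot as it stands.
- The arm moves only by the shell command python3 -m pendant 'ROWS' [FORCE]. ROWS is text: rows parted by semicolons, each of 7 numbers parted by spaces: the shift along the tool's x, y, z in mm, then the turn, a rotation vector about the tool's x, y, z in rad, then the finger opening in mm, from 0 to 87. A call has 1 to 12 rows; each row is the pose to reach, as a shift and turn from the pose measured when the call began, along the tool's axes at that moment; what a row does not reach only later rows make up. A row lasts 1/10 s, in which the tool goes at most 50 mm and 8.59 degrees, less where a joint would pass 70% of its speed; a pose out of reach is approached as far as the arm can. A call with a gripper value outside its range is refused whole. The fingers move at their own pace and stop on an object; FORCE is the grip in N (left out, the last holds). Time passes only in rows, so rows that repeat a pose let the fingers close. It gives the time, the measured TCP pose, the force and the opening at its end, in the units of the state.
- readout.observe(): the state, without advancing time (a new reading comes with each control period).
- cams.get_image(name): name is "scene" or "top" or "wrist"; returns a dict with "image" (384x512x3 uint8, blue, green, red), "fx", "fy", "cx", "cy" (pixels), "dist_coeffs" ([k1, k2, p1, p2, k3] as OpenCV has them; the pictures are not rectified), "R" (3x3) and "t" (3): a world point X has camera coordinates R X + t. Camera axes: x right, y down, z forward; pixel columns grow to the right and rows downward; lengths in m; the calibration is good to about 2 mm. A picture is of the moment at which its call begins. There is no depth.
- workorder.close_job(): hands the job in, once; it reports no verdict.
Trained networks look in a picture, given as the dict that the camera call returned (one of the last four; its "shot" number tells which), for a name from the list of things; names that differ only in an ending like _2 or _b are one class to them, and where a whole thing is asked for, a point or a joint stands for the part that bears it (a point fixed in the world has none). Each returns a list of dicts, best first, with "p" (0 to 1); they miss things now and then, are a little off and sometimes report something else, mostly with a low value. They report only what shows in the picture. A call takes as long as a camera call. They do not tell look-alikes from the thing itself.
- finder.spot_in(picture, name): "box" ([left, top, width, height] in pixels, round what is visible of it).
The state is a dict: "time_s": time; "qpos": joint angles; "joint_vel": joint speeds; "tau": joint torques, N m; "tool_pos": TCP position; "tool_rot": TCP orientation; "ft_force": force on the tool from outside, world axes, zero at the start; "moment": the same for the moment, N m; "opening": finger opening in m.
Only numpy, scipy, OpenCV 4.12 (cv2) and the standard library are available. Lean on these libraries where they do the work, as an engineer would, in place of code of your own. Each camera call takes 0.05 s, during which the arm holds its last target. There are 200 camera calls.

## Working session

There is one attempt and no reset: what is moved stays moved. The work goes in short steps, Python scripts to look and compute and a shell command to move; the robot and the scene stay as the last step left them, time stands still between calls to the robot, and variables do not carry over. Pictures are saved under pics/ and viewed, about 8 in all and at most 12, crops included, and the job is handed in when it is done.

```bash
ls; mkdir -p pics
cat > h.py <<'E'
import numpy as np, cv2
from scipy.spatial.transform import Rotation as Ro
from cell import readout, cams, workorder, finder, ctrl
def ray(p,uv):
    K=np.array([[p["fx"],0,p["cx"]],[0,p["fy"],p["cy"]],[0,0,1.]])
    n=cv2.undistortPoints(np.array([[uv]],float),K,np.array(p["dist_coeffs"],float))[0,0]
    R=np.array(p["R"]);t=np.array(p["t"])
    return -R.T@t, R.T@np.array([n[0],n[1],1.])
def atz(p,uv,z):
    o,d=ray(p,uv); return o+d*(z-o[2])/d[2]
def tri(rs):
    A=np.zeros((3,3));b=np.zeros(3)
    for o,d in rs:
        d=d/np.linalg.norm(d);M=np.eye(3)-np.outer(d,d);A+=M;b+=M@o
    return np.linalg.solve(A,b)
def proj(p,X):
    K=np.array([[p["fx"],0,p["cx"]],[0,p["fy"],p["cy"]],[0,0,1.]])
    return cv2.projectPoints(np.array(X,float).reshape(-1,3),cv2.Rodrigues(np.array(p["R"],float))[0],np.array(p["t"],float),K,np.array(p["dist_coeffs"],float))[0][:,0]
def totool(X):
    "shift in mm in tool axes to bring grasp point (51 ahead) to X"
    s=readout.observe();R=Ro.from_rotvec(s["tool_rot"]).as_matrix()
    g=np.array(s["tool_pos"])+R@[0,0,.051]
    return 1000*R.T@(np.array(X)-g)
E
python3 - <<'E'
from h import *
s=readout.observe();print(s["tool_pos"],Ro.from_rotvec(s["tool_rot"]).as_matrix().round(3),ctrl.nose_length,s["time_s"],s["opening"])
P={n:cams.get_image(n) for n in("scene","top","wrist")}
for n,p in P.items():
    cv2.imwrite(f"pics/{n}0.png",p["image"])
    print(n,(-np.array(p["R"]).T@np.array(p["t"])).round(3))
    for k in["incubator","lid_handle","lens","boom_grip","stage","dropper","dish","marker","pipette","beaker"]:
        r=finder.spot_in(p,k)
        print(k,[(np.round(q["box"],0).tolist(),round(q["p"],2)) for q in r[:3]])
im=np.hstack([P["scene"]["image"],P["top"]["image"]])
cv2.imwrite("pics/both.png",cv2.resize(im,(800,300)))
E
```

```text
pics
[ 0.23220544 -0.57961778  0.29125709] [[ 0.928  0.372 -0.   ]
 [ 0.372 -0.928  0.002]
 [ 0.    -0.002 -1.   ]] 0.0697 0.0 0.08701332265666215
scene [ 1.041 -0.451  1.064]
incubator [([172.0, 194.0, 120.0, 114.0], 0.75)]
lid_handle [([177.0, 196.0, 114.0, 102.0], 0.66)]
lens [([262.0, 132.0, 93.0, 34.0], 0.57)]
boom_grip [([264.0, 135.0, 92.0, 30.0], 0.81)]
stage [([250.0, 123.0, 29.0, 21.0], 0.94), ([322.0, 115.0, 30.0, 24.0], 0.8), ([297.0, 133.0, 21.0, 25.0], 0.66)]
dropper [([330.0, 228.0, 21.0, 27.0], 0.82)]
dish [([210.0, 178.0, 28.0, 23.0], 0.95)]
marker [([132.0, 217.0, 11.0, 39.0], 0.64), ([263.0, 130.0, 94.0, 67.0], 0.62), ([175.0, 194.0, 116.0, 103.0], 0.42)]
pipette [([88.0, 284.0, 62.0, 69.0], 0.93)]
beaker [([351.0, 182.0, 32.0, 38.0], 0.84)]
top [ 0.376 -0.006  1.987]
incubator [([256.0, 155.0, 73.0, 70.0], 0.82)]
lid_handle [([258.0, 158.0, 72.0, 63.0], 0.9)]
lens [([169.0, 173.0, 68.0, 57.0], 0.61), ([256.0, 156.0, 74.0, 66.0], 0.45)]
boom_grip [([167.0, 173.0, 67.0, 56.0], 0.82)]
stage [([181.0, 259.0, 24.0, 20.0], 0.74), ([117.0, 224.0, 32.0, 21.0], 0.7), ([159.0, 216.0, 26.0, 30.0], 0.67)]
dropper [([216.0, 139.0, 13.0, 13.0], 0.49)]
dish [([245.0, 232.0, 26.0, 23.0], 0.61)]
marker [([328.0, 237.0, 19.0, 27.0], 0.66)]
pipette [([372.0, 177.0, 17.0, 59.0], 0.92)]
beaker [([173.0, 141.0, 24.0, 18.0], 0.65)]
wrist [ 0.308 -0.55   0.382]
incubator []
lid_handle []
lens []
boom_grip []
stage []
dropper []
dish []
marker [([42.0, 0.0, 58.0, 33.0], 0.86)]
pipette [([247.0, 0.0, 21.0, 35.0], 0.53)]
beaker []
```

Run:
```python
import cv2
t=cv2.imread("pics/top0.png")[120:300,90:400];s=cv2.imread("pics/scene0.png")[90:330,80:400]
cv2.imwrite("pics/tc.png",cv2.resize(t,None,fx=2.58,fy=2.58,interpolation=cv2.INTER_CUBIC))
cv2.imwrite("pics/sc.png",cv2.resize(s,None,fx=2.5,fy=2.5,interpolation=cv2.INTER_CUBIC))
```

```text
(no output)
```

View pics/tc.png

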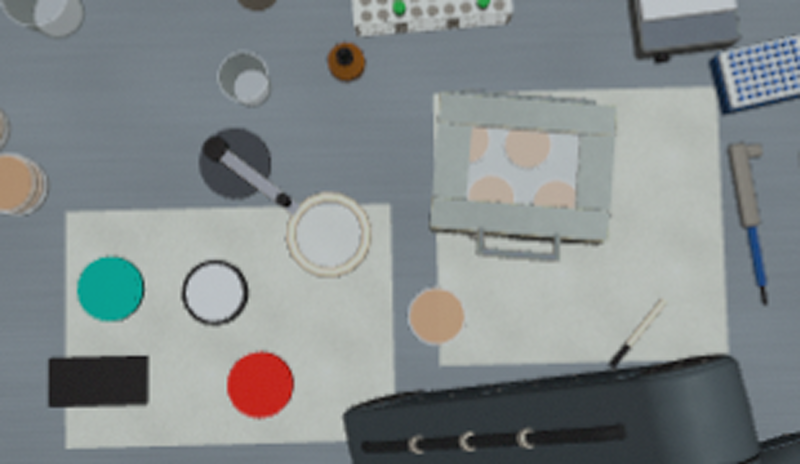

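View pics/sc.png

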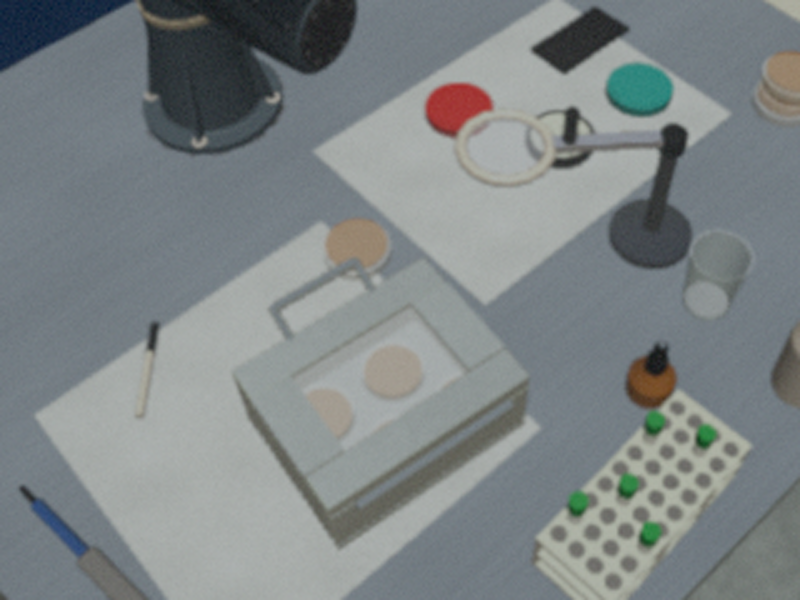

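The top crop shows the true stage (white disc, black rim) at (215,292), the lens at (329,235), the grip top at (284,200) and the post at (216,149). The lid bar is centred near (518,256). Red and turquoise are the decoys. The scene crop agrees: lens (506,147), post (674,137), bar (275,308) to (358,265).

Run:
```python
from h import *
T=cams.get_image("top");S=cams.get_image("scene")
t=lambda x,y:ray(T,(90+(x+.5)/2.58-.5,120+(y+.5)/2.58-.5))
s=lambda x,y:ray(S,(80+(x+.5)/2.5-.5,90+(y+.5)/2.5-.5))
for n,a,b in[("lens",(329,235),(506,147)),("pivot",(216,148),(674,134)),("griptop",(284,200),(571,113)),("stage",(215,292),(562,137)),("barL",(478,255),(356,264)),("barR",(557,259),(276,308)),("lidFL",(432,228),(424,264)),("lidFR",(606,242),(237,377)),("lidBR",(615,107),(338,504)),("lidBL",(434,94),(525,375)),("dish",(437,316),(358,245))]:
    A,B=t(*a),s(*b);X=tri([A,B])
    print(n,X.round(3))
print("stage z18",atz(T,(90+215/2.58,120+292/2.58),.018).round(3),atz(S,(80+562/2.5,90+137/2.5),.018).round(3))
```

```text
lens [0.484 0.131 0.192]
pivot [0.608 0.285 0.2  ]
griptop [0.53  0.187 0.244]
stage [0.412 0.319 0.016]
barL [ 0.454 -0.079  0.123]
barR [ 0.446 -0.19   0.135]
lidFL [ 0.496 -0.013  0.104]
lidFR [ 0.47  -0.266  0.102]
lidBR [ 0.668 -0.281  0.121]
lidBL [ 0.689 -0.026  0.107]
dish [ 0.367 -0.018  0.021]
stage z18 [0.41  0.318 0.018] [0.415 0.318 0.018]
```

```bash
python3 -m pendant '0 0 -40 0 0 0 87; 30 -32 -70 0 0 0 87; 62 -67 -70 0 0 0 87; 95 -101 -70 0 0 0 87; 128 -136 -70 0 0 0 87; 160 -171 -70 0 0 0 87; 193 -206 -70 0 0 0 87; 226 -241 -70 0 0 0 87; 259 -276 -70 0 0 0 87; 292 -311 -70 0 0 0 87; 325 -346 -70 0 0 0 87; 325 -346 -70 0 0 0 87'
python3 - <<'E'
from h import *
print(totool([.531,.189,.224]))
E
```

```text
time_s: 2.95
tool_pos: [0.406, -0.1329, 0.3624]
tool_rot: [-3.08, -0.607, -0.001]
ft_force: [0.7, -0.0, -1.0]
opening: 0.0868
[ 237.53447494 -250.1671338    88.19143667]
```

```bash
python3 -m pendant '34 -36 0 0 0 0 87; 68 -72 0 0 0 0 87; 102 -107 0 0 0 0 87; 136 -143 0 0 0 0 87; 170 -179 0 0 0 0 87; 204 -215 0 0 0 0 87; 230 -243 0 0 0 0 87; 237 -250 0 0 0 0 87; 237 -250 0 0 0 0 87'
python3 - <<'E'
from h import *
print(totool([.531,.189,.224]))
W=cams.get_image("wrist");cv2.imwrite("pics/w1.png",W["image"])
print(proj(W,[[.531,.189,.244],[.531,.189,.197],[.609,.286,.19],[.484,.131,.19],[.413,.319,.018]]).round(0))
for k in["boom_grip","lens","stage"]: print(k,[(np.round(q["box"]).tolist(),round(q["p"],2)) for q in finder.spot_in(W,k)[:3]])
E
```

```text
time_s: 3.85
tool_pos: [0.531, 0.1888, 0.3629]
tool_rot: [-3.08, -0.61, -0.001]
ft_force: [0.3, -1.3, -0.5]
opening: 0.0871
[-4.90820887e-02  6.17494856e-02  8.78621414e+01]
[[256. 206.]
 [256. 187.]
 [184.  60.]
 [291. 247.]
 [151. 189.]]
boom_grip [([158.0, 40.0, 182.0, 259.0], 0.86)]
lens [([159.0, 39.0, 185.0, 260.0], 0.84), ([359.0, 109.0, 153.0, 145.0], 0.68)]
stage [([28.0, 115.0, 65.0, 66.0], 0.95), ([168.0, 256.0, 22.0, 42.0], 0.76), ([119.0, 156.0, 65.0, 63.0], 0.66)]
```

View pics/w1.png

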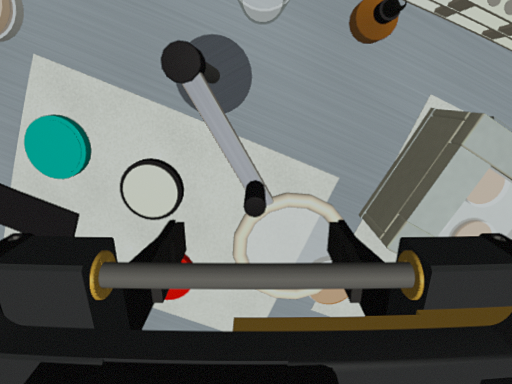

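The wrist view shows the grip at (255,200), pivot (183,62), stage (151,188) and lens (291,247). All are within 2 px of my projections, so I'm descending and gripping.

```bash
python3 -m pendant '0 0 40 0 0 0 87; 0 0 75 0 0 0 87; 0 0 88 0 0 0 87; 0 0 88 0 0 0 60; 0 0 88 0 0 0 30; 0 0 88 0 0 0 10; 0 0 88 0 0 0 10; 0 0 88 0 0 0 10; 0 0 88 0 0 0 10; 0 0 88 0 0 0 10' 15
python3 - <<'E'
from h import *
s=readout.observe();R=Ro.from_rotvec(s["tool_rot"]).as_matrix()
g=np.array(s["tool_pos"])+R@[0,0,.051];print(g)
c=np.array([.609,.286]);a0=np.arctan2(g[1]-c[1],g[0]-c[0])%6.283;a1=np.arctan2(.319-.286,.413-.609)
r=np.hypot(*(g[:2]-c));print(r,a0,a1)
for a in np.linspace(a0,a1,11)[1:]:
    X=[*(c+r*np.array([np.cos(a),np.sin(a)])),g[2]];print(totool(X).round(0))
E
```

```text
time_s: 5.05
tool_pos: [0.5302, 0.1868, 0.2755]
tool_rot: [-3.081, -0.604, -0.001]
ft_force: [-0.0, -1.2, -1.2]
opening: 0.0388
[0.53018065 0.18693223 0.22449296]
0.12659744713614687 4.040145072772276 2.97478971796539
[ -6. -12.   0.]
[-11. -25.   0.]
[-14. -38.   0.]
[-16. -51.   0.]
[-16. -65.   0.]
[-15. -78.   0.]
[-13. -91.   0.]
[  -9. -104.    0.]
[  -4. -117.    0.]
[   3. -129.    0.]
```

Fingers are still closing (39 mm).

```bash
python3 -m pendant '0 0 0 0 0 0 10; 0 0 0 0 0 0 10; 0 0 0 0 0 0 10; 0 0 0 0 0 0 10; 0 0 0 0 0 0 10; 0 0 0 0 0 0 10; 0 0 0 0 0 0 10' 15
python3 - <<'E'
from h import *
s=readout.observe();R=Ro.from_rotvec(s["tool_rot"]).as_matrix()
g=np.array(s["tool_pos"])+R@[0,0,.051];print(g)
E
```

```text
time_s: 5.75
tool_pos: [0.5304, 0.1881, 0.2755]
tool_rot: [-3.079, -0.603, -0.003]
ft_force: [1.1, 5.4, -0.4]
opening: 0.0177
[0.53049225 0.18837306 0.22449664]
```

```bash
python3 -m pendant '-6 -12 0 0 0 0 10; -11 -25 0 0 0 0 10; -14 -38 0 0 0 0 10; -16 -51 0 0 0 0 10; -16 -65 0 0 0 0 10; -15 -78 0 0 0 0 10; -13 -91 0 0 0 0 10; -9 -104 0 0 0 0 10; -4 -117 0 0 0 0 10; 2 -128 0 0 0 0 10; 2 -128 0 0 0 0 10; 2 -128 0 0 0 0 10'
python3 - <<'E'
from h import *
s=readout.observe();R=Ro.from_rotvec(s["tool_rot"]).as_matrix()
g=np.array(s["tool_pos"])+R@[0,0,.051];print(g)
a=np.arctan2(g[1]-.286,g[0]-.609);print("lens",.609+.2*np.cos(a),.286+.2*np.sin(a),a)
T=cams.get_image("top");cv2.imwrite("pics/t2.png",cv2.resize(T["image"][120:300,90:400],None,fx=2.58,fy=2.58,interpolation=cv2.INTER_CUBIC))
E
```

```text
time_s: 6.95
tool_pos: [0.4828, 0.3078, 0.275]
tool_rot: [-3.078, -0.603, 0.002]
ft_force: [-2.4, 3.2, -3.9]
opening: 0.0171
[0.48268543 0.30803636 0.22405038]
lens 0.4119757417512202 0.3203721058638855 2.9688746646816004
```

View pics/t2.png

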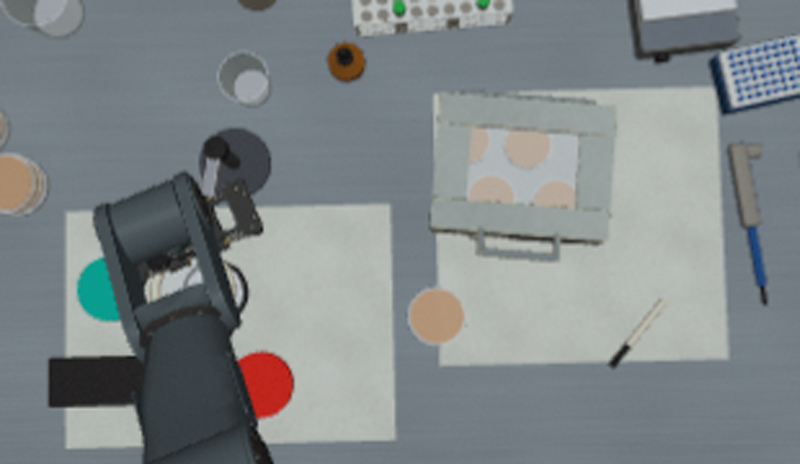

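The arm covers most of the lens; its ring shows around (195,285), which fits the stage once parallax is allowed for. Releasing, lifting and checking.

```bash
python3 -m pendant '0 0 0 0 0 0 60; 0 0 0 0 0 0 60; 0 0 0 0 0 0 60; 0 0 0 0 0 0 60; 0 0 0 0 0 0 60; 0 0 -20 0 0 0 60; 0 0 -50 0 0 0 60; 0 0 -88 0 0 0 60; 0 0 -88 0 0 0 60'
python3 - <<'E'
from h import *
W=cams.get_image("wrist");S=cams.get_image("scene")
print(proj(W,[[.609,.286,.19],[.483,.308,.244],[.412,.32,.197],[.413,.319,.018]]).round(0),proj(S,[[.412,.32,.19],[.413,.319,.018]]).round(0))
w=cv2.resize(W["image"],(400,300));s=cv2.resize(S["image"][90:240,200:400],(400,300))
cv2.imwrite("pics/w3.png",np.hstack([w,s]))
E
```

```text
time_s: 7.9
tool_pos: [0.4856, 0.3082, 0.3688]
tool_rot: [-3.076, -0.602, -0.018]
ft_force: [0.9, 0.9, 0.7]
opening: 0.0599
[[334.  68.]
 [255. 208.]
 [218. 248.]
 [233. 193.]] [[309. 107.]
 [305. 144.]]
```

View pics/w3.png

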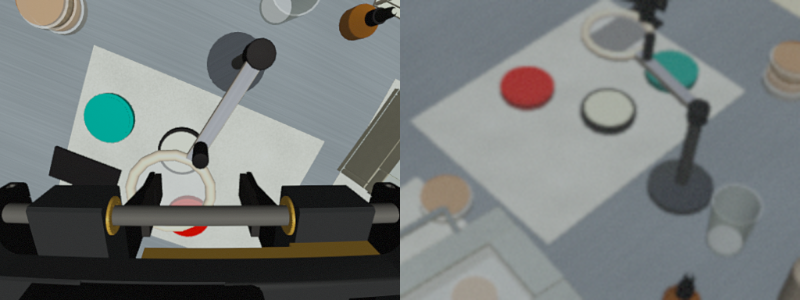

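Lens ring seen at (219,243) in the wrist image and (308,108) in the scene image. I predicted (218,248) and (309,107), and the stage agrees, so the lens is within a few mm. Now to the lid bar.

Run:
```python
from h import *
s=readout.observe();R=Ro.from_rotvec(s["tool_rot"]);print(totool([.451,-.135,.30]))
y=np.array([.9968,-.08,0]);z=np.array([0,0,-1.]);x=np.cross(y,z)
print((R.inv()*Ro.from_matrix(np.c_[x,y,z])).as_rotvec())
```

```text
[-196.72935138  397.78524521   10.61682844]
[-0.00325753 -0.00516293 -1.10422278]
```

```bash
python3 -m pendant '-20 40 0 0 0 -0.11 60; -40 80 0 0 0 -0.22 60; -60 121 0 0 0 -0.33 60; -80 161 0 0 0 -0.44 60; -100 201 0 0 0 -0.55 60; -120 241 0 0 0 -0.66 60; -140 282 0 0 0 -0.77 60; -160 322 0 0 0 -0.88 60; -178 360 0 0 0 -0.99 60; -190 385 5 0 0 -1.1 60; -197 398 10 -0.003 -0.005 -1.104 60; -197 398 10 -0.003 -0.005 -1.104 60'
python3 - <<'E'
from h import *
s=readout.observe();print(s["tool_pos"],totool([.451,-.135,.133]))
W=cams.get_image("wrist");cv2.imwrite("pics/w4.png",W["image"])
print(proj(W,[[.455,-.085,.133],[.447,-.185,.133],[.451,-.135,.133]]).round(0))
E
```

```text
time_s: 9.2
tool_pos: [0.4499, -0.1364, 0.3498]
tool_rot: [-2.311, -2.122, 0.002]
ft_force: [-0.5, 0.6, 0.8]
opening: 0.0602
[ 0.44991258 -0.13638278  0.34982296] [  1.06267969   1.7788827  165.82019569]
[[259. 125.]
 [259. 215.]
 [259. 172.]]
```

View pics/w4.png

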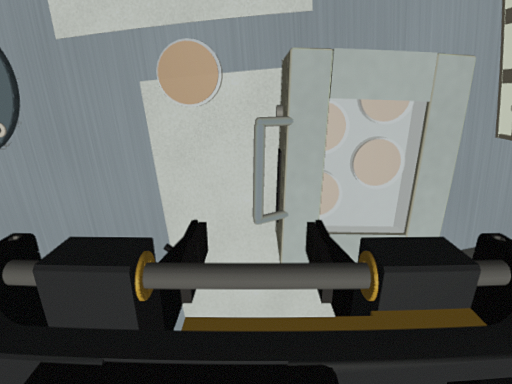

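The bar runs from (260,121) to (258,219), within 1 to 4 px of the prediction and parallel to the pads. I'm descending with a 30 mm opening so the rear finger misses the lid edge.

```bash
python3 -m pendant '1 1 40 0 0 0 30; 1 2 80 0 0 0 30; 1 2 110 0 0 0 30; 1 2 110 0 0 0 30; 1 2 130 0 0 0 30; 1 2 150 0 0 0 30; 1 2 162 0 0 0 30; 1 2 162 0 0 0 30; 1 2 162 0 0 0 5; 1 2 162 0 0 0 5; 1 2 162 0 0 0 5; 1 2 162 0 0 0 5' 20; python3 -m pendant '0 0 0 0 0 0 5; 0 0 0 0 0 0 5; 0 0 0 0 0 0 5; 0 0 0 0 0 0 5'
python3 - <<'E'
from h import *
s=readout.observe();R=Ro.from_rotvec(s["tool_rot"]).as_matrix();print(R.round(3),s["ft_force"],s["opening"])
g=np.array(s["tool_pos"])+R@[0,0,.051];print(g)
for th in np.r_[.1:1.05:.1,1.02,1.04]:
    a=th+np.arctan2(43,230);r=np.hypot(43,230)
    d=[0,230-r*np.cos(a),-(r*np.sin(a)-43)]
    print(round(th,2),np.round(d))
E
```

```text
time_s: 10.45
tool_pos: [0.4516, -0.1339, 0.1891]
tool_rot: [-2.31, -2.124, 0.001]
ft_force: [-1.7, 0.3, 2.4]
opening: 0.0114
time_s: 10.85
tool_pos: [0.4516, -0.1339, 0.1891]
tool_rot: [-2.31, -2.124, 0.001]
ft_force: [-1.5, 0.3, 2.3]
opening: 0.0111
[[ 0.084  0.996 -0.003]
 [ 0.996 -0.084  0.002]
 [ 0.002 -0.003 -1.   ]] [-1.53631698  0.29851452  2.26328773] 0.011063659402442288
[ 0.45145298 -0.13380416  0.13812782]
0.1 [  0.   5. -23.]
0.2 [  0.  13. -45.]
0.3 [  0.  23. -66.]
0.4 [  0.  35. -86.]
0.5 [   0.   49. -105.]
0.6 [   0.   64. -122.]
0.7 [   0.   82. -138.]
0.8 [   0.  101. -152.]
0.9 [   0.  121. -164.]
1.0 [   0.  142. -174.]
1.02 [   0.  146. -175.]
1.04 [   0.  151. -177.]
```

```bash
python3 -m pendant '0 2 -12 0 0 0 5; 0 5 -23 0 0 0 5; 0 9 -34 0 0 0 5; 0 13 -45 0 0 0 5; 0 18 -56 0 0 0 5; 0 23 -66 0 0 0 5; 0 29 -76 0 0 0 5; 0 35 -86 0 0 0 5; 0 42 -96 0 0 0 5; 0 49 -105 0 0 0 5; 0 49 -105 0 0 0 5; 0 49 -105 0 0 0 5' 20
python3 - <<'E'
from h import *
s=readout.observe();R=Ro.from_rotvec(s["tool_rot"]).as_matrix()
g=np.array(s["tool_pos"])+R@[0,0,.051];print(g,g-[.45145,-.1338,.13813])
S=cams.get_image("scene");W=cams.get_image("wrist")
cv2.imwrite("pics/s5.png",np.hstack([cv2.resize(S["image"][120:330,120:400],(400,300)),cv2.resize(W["image"],(400,300))]))
E
```

```text
time_s: 12.05
tool_pos: [0.4978, -0.1386, 0.2935]
tool_rot: [-2.305, -2.122, 0.011]
ft_force: [-7.6, -2.7, 2.5]
opening: 0.0114
[ 0.49722674 -0.13848146  0.2424772 ] [ 0.04577674 -0.00468146  0.1043472 ]
```

View pics/s5.png

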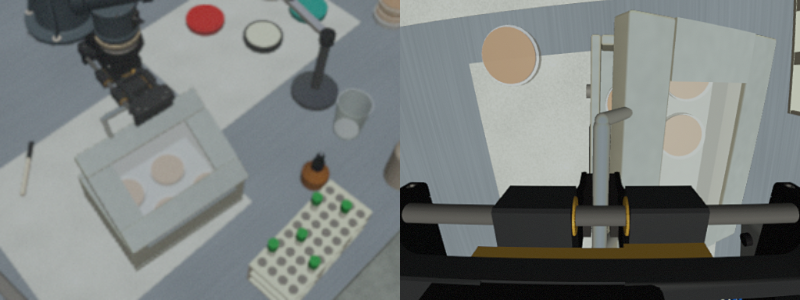

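The lid rises with the bar held; the marker, dish, dropper, beaker and stage look undisturbed, and the magnifier is clear of the arm. Continuing to about 0.9 rad.

```bash
python3 -m pendant '0 7 -9 0 0 0 5; 0 15 -17 0 0 0 5; 0 24 -25 0 0 0 5; 0 33 -33 0 0 0 5; 0 42 -40 0 0 0 5; 0 52 -47 0 0 0 5; 0 62 -53 0 0 0 5; 0 72 -59 0 0 0 5; 0 72 -59 0 0 0 5; 0 72 -59 0 0 0 5' 20
python3 - <<'E'
from h import *
s=readout.observe();R=Ro.from_rotvec(s["tool_rot"]).as_matrix()
g=np.array(s["tool_pos"])+R@[0,0,.051];d=g-[.45145,-.1338,.13813];print(R.round(3),d)
h=d@[.9965,-.084,0];print(h,d[2],"theta",np.arctan2(d[2]+.043,.23-h)-.1848,np.hypot(d[2]+.043,.23-h))
E
```

```text
time_s: 13.15
tool_pos: [0.5697, -0.1458, 0.3546]
tool_rot: [-2.306, -2.124, 0.016]
ft_force: [-7.4, -1.9, 12.1]
opening: 0.0112
[[ 0.082  0.997 -0.012]
 [ 0.997 -0.082 -0.002]
 [-0.003 -0.012 -1.   ]] [ 0.11759117 -0.01205975  0.16546304]
0.11819261534885632 0.16546303776737684 theta 0.8936999048007269 0.2365538614728823
```

```bash
python3 -m pendant '0 6 -4 0 0 0 5; 0 12 -8 0 0 0 5; 0 18 -11 0 0 0 5; 0 24 -14 0 0 0 5; 0 30 -16 0 0 0 5; 0 35 -18 0 0 0 5; 0 36 -18 0 0 0 5; 0 36 -18 0 0 0 5' 20
python3 - <<'E'
from h import *
s=readout.observe();R=Ro.from_rotvec(s["tool_rot"]).as_matrix()
g=np.array(s["tool_pos"])+R@[0,0,.051];d=g-[.45145,-.1338,.13813];print(d)
h=d@[.9965,-.084,0];print(h,d[2],"theta",np.arctan2(d[2]+.043,.23-h)-.1848,np.hypot(d[2]+.043,.23-h))
S=cams.get_image("scene");W=cams.get_image("wrist")
b=np.array([.451,-.134,.133])+d;print(proj(S,[b]),proj(W,[b]))
cv2.imwrite("pics/s6.png",np.hstack([cv2.resize(S["image"][120:330,120:400],(400,300)),cv2.resize(W["image"],(400,300))]))
E
```

```text
time_s: 13.95
tool_pos: [0.6064, -0.1494, 0.3719]
tool_rot: [-2.307, -2.124, 0.018]
ft_force: [2.7, -5.1, -7.8]
opening: 0.0113
[ 0.15438339 -0.01582264  0.18278332]
0.15517214622438572 0.18278332391942995 theta 1.065973769761083 0.23785986853769794
[[232.58868983 202.18935104]] [[257.10292145 247.18266903]]
```

View pics/s6.png

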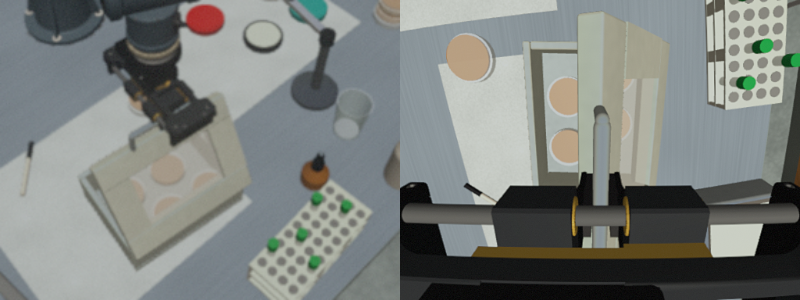

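Lid is at about 1.06 rad, both by circle geometry and by the horizontal travel alone. The picture shows it steep and held, with the neighbours undisturbed. Easing back to about 0.82.

```bash
python3 -m pendant '0 -5 2 0 0 0 5; 0 -10 4 0 0 0 5; 0 -15 6 0 0 0 5; 0 -20 8 0 0 0 5; 0 -25 10 0 0 0 5; 0 -30 13 0 0 0 5; 0 -35 16 0 0 0 5; 0 -40 19 0 0 0 5; 0 -45 22 0 0 0 5; 0 -50 25 0 0 0 5; 0 -50 25 0 0 0 5; 0 -50 25 0 0 0 5' 20; python3 -m pendant '0 0 0 0 0 0 5; 0 0 0 0 0 0 5; 0 0 0 0 0 0 5; 0 0 0 0 0 0 5; 0 0 0 0 0 0 5; 0 0 0 0 0 0 5'
python3 - <<'E'
from h import *
s=readout.observe();R=Ro.from_rotvec(s["tool_rot"]).as_matrix()
g=np.array(s["tool_pos"])+R@[0,0,.051];d=g-[.45145,-.1338,.13813];print(d,np.abs(s["joint_vel"]).max())
h=d@[.9965,-.084,0];print("theta",np.arctan2(d[2]+.043,.23-h)-.1848,np.arccos((.23-h)/.234)-.1848)
S=cams.get_image("scene");T=cams.get_image("top")
print(proj(S,[[.412,.32,.19]]),proj(T,[[.412,.32,.19]]))
cv2.imwrite("pics/s7.png",np.hstack([cv2.resize(S["image"][90:330,100:400],(400,320)),cv2.resize(T["image"][120:300,100:400],(400,320))]))
E
```

```text
time_s: 15.25
tool_pos: [0.5553, -0.1444, 0.3475]
tool_rot: [-2.305, -2.122, 0.018]
ft_force: [-0.3, 5.5, 1.8]
opening: 0.0114
time_s: 15.85
tool_pos: [0.5553, -0.1445, 0.3475]
tool_rot: [-2.305, -2.122, 0.018]
ft_force: [0.0, 3.2, 1.8]
opening: 0.0111
[ 0.10315218 -0.01072347  0.15835406] 0.0020532915928476365
theta 0.8257495101830706 0.8158228238920379
[[308.75001904 107.2388847 ]] [[164.72504814 232.0347721 ]]
```

View pics/s7.png

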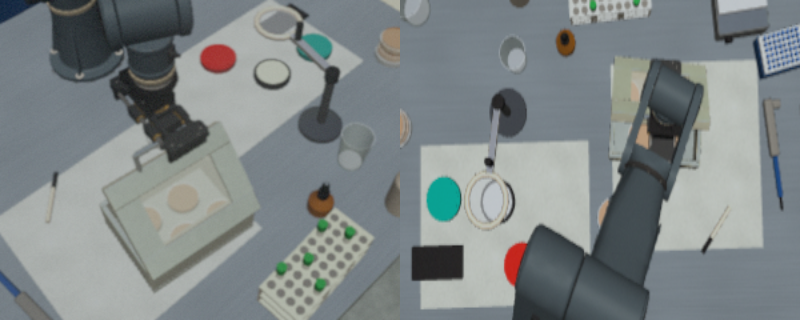

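The lens ring is at full-frame (165,232) in the top view, where I predicted it. The lid is held at about 0.82 rad, still and gripped, and the loose things look unmoved. Handing in.

```bash
python3 -c "
from cell import workorder
print(workorder.close_job())"
```

```text
the job is handed in; nothing more can be done
None
```

I did both parts in order and handed the job in at about 16 s of the 51 s allowed. No verdict is reported.

- **Magnifier:** I swung the boom by its grip until the lens was over the black-rimmed white stage, then let go. The wrist and scene views afterwards put the lens within a few mm of the stage centre. The final top view showed it still there, with the arm clear of it.
- **Lid:** I pinched the bar with 20 N and raised the lid to about 1.06 rad, past the 0.96 rad balance point. I then eased it back and held it still. Two geometric estimates from the gripper's position gave 0.826 and 0.816 rad, and the last fastest joint speed was 0.002 rad/s. The finger opening was 11.1 mm on the 12 mm bar.
- **Other things on the bench:** the loose things showed no shift in the pictures; the arm partly hid the dish in the last one.
- **What disagreed:** the arc the bar followed came out 3–4 mm larger in radius than the text's figures. I put that down to slight slip in the pads. The side forces stayed around 14 N or less and shift the lid angle by only about 0.01 rad.

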